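# Hold the drilled end of a toggle up to the bench camera

### The arm

A 6-joint arm with a two-finger parallel gripper is mounted at the origin on the work surface. World frame = base frame: x ahead of the robot, y to its left, z up, the work surface at z = 0. Lengths are in m, angles in rad, forces in N, time in s.
With the tool pointing down it reaches from about 0.25 to 0.725 m from the base axis. Payload 4 kg.
Tool frame: the origin (TCP) lies midway between the tips of the shut fingers; the grasp point (between the pads) lies 19 mm behind it; x points along the fingers, y is the direction in which the jaws open and shut, and the axes are right-handed (so a half turn about x gives the same grasp; the last joint's range is limited). The gripper opens to 85 mm and grips with 20 to 120 N. Pads are 22 mm wide; open, the fingers measure 114 mm over their backs; the gripper's body (76 mm by 85 mm) begins 54 mm behind the grasp point. The pads swing forward as they close: fully open they stand 13 mm farther back than shut.
Start: joints at [1.31, 0.241, 0.005, 1.335, 0, 1.571], TCP at [0.129, 0.483, 0.231] pointing down, gripper open.
Joint ranges: [-2.72, 2.72], [-1.05, 1.87], [-1.09, 1.28], [-1.99, 2.15], [-1.42, 1.44], [-3.14, 3.14]. Speed limits (rad/s): [2.79, 2.79, 3.14, 3.14, 3.14, 3.14].

### API

Orientations are given as a unit quaternion [x, y, z, w].
In Python, from workcell import * gives the robot as it stands.
- The arm moves only by the tool play_rows, never from a script. Its argument "plan" is a list of rows, each a list of 7 numbers: the shift along the tool's x, y, z in mm, then the turn, a rotation vector about the tool's x, y, z in rad, then the closure, from -1 (fully open) to 1 (shut). In form: [[x, y, z, rx, ry, rz, grip], ...]. A call has 1 to 20 rows; each row shifts and turns the commanded pose from where the row before left it, along the tool's axes as they then stand; what a row does not reach is not made up. A row lasts 1/12 s, in which the tool goes at most 41.7 mm and 7.16 degrees, less where a joint would pass 70% of its speed; a pose out of reach is approached as far as the arm can. A call with a gripper value outside its range is refused whole. The fingers move at their own pace and stop on an object; the grip force is fixed at half the most. Time passes only in rows, so rows that do not move let the fingers close. It gives the time, the measured TCP pose, the force and the opening at its end, in the units of the state.
- get_obs(): the state, without advancing time (a new reading comes with each control period).
- camera(name): name is "side" or "top" or "wrist"; returns a dict with "frame" (480x640x3 uint8, red, green, blue), "depth" (480x640 float32, m along the optical axis (not along the pixel's ray), 0 where there is no reading), "fx", "fy", "cx", "cy" (pixels), "distortion" ([k1, k2, p1, p2, k3] as OpenCV has them; the pictures are not rectified), "camera_from_world" (4x4, takes a point from world to camera coordinates). Camera axes: x right, y up, looking along -z (the intrinsics and any distortion apply to the point x, -y, -z); pixel columns grow to the right and rows downward; lengths in m; the calibration is good to about 2 mm. A picture is of the moment at which its call begins.
- job_done(): hands the job in, once; it reports no verdict.
Trained networks look in a picture, given as the dict that the camera call returned (one of the last four; its "shot" number tells which), for a name from the list of things; names that differ only in an ending like _2 or _b are one class to them, and where a whole thing is asked for, a point or a joint stands for the part that bears it (a point fixed in the world has none). Each returns a list of dicts, best first, with "confidence" (0 to 1); they miss things now and then, are a little off and sometimes report something else, mostly with a low value. They report only what shows in the picture. A call takes as long as a camera call.
- search_frame(thing, picture): "centre" ([x, y, z] in m, in world coordinates, good to about 4 mm: the middle of the surface that is visible of it).
- pinpoint(thing, picture): "centre" ([x, y, z] in m, in world coordinates, good to about 4 mm: a listed point, or the origin of a listed thing).
The state is a dict: "clock": time; "joint_pos": joint angles; "joint_vel": joint speeds; "tau": joint torques, N m; "eef_pos": TCP position; "tool_rot": TCP orientation; "ft_force": force on the tool from outside, world axes, zero at the start; "ft_torque": the same for the moment, N m; "grip_width": finger opening in m.
Only numpy, scipy, OpenCV 4.12 (cv2) and the standard library are available. Lean on these libraries where they do the work, as an engineer would, in place of code of your own. Each camera call takes 0.05 s, during which the arm holds its last target. There are 200 camera calls.

### The job

From the pocket tray pick out the long wooden toggle that has one tapered end and one flat, drilled end, leave the other pieces in their pockets, and hold it up in the air in front of the bench camera without touching the camera or its stand. Present it centred on the lens's line of sight with its middle 12 cm in front of the glass, lying along that line (so sloping as the camera does) with the drilled end pointing straight into the lens. Finish while still holding it there, motionless: do not put it down or let go.

Things in the scene. Friction and masses are not known exactly. Their poses are not given: they have to be found in the camera images.
- toggle_center (a point): Middle of the wanted toggle, on its axis: a turned rod of bare beech, 22 mm in diameter, 60 long, 13 to 24 g; one end flat with a dark drilled hole 9 across, the other tapered over its last 20 mm to a blunt nose 6 across. It lies level along one of the tray's pockets; its upper 17 mm stands proud of the tray. x axis: along the rod towards the drilled end; y and z may have any turn about x.
- toggle_drilled_end (a point): Middle of the toggle's flat drilled end face, 30 mm along +x from toggle_center.
- lens_front (a point): Middle of the front glass of the bench camera: black lens barrel 42 mm in diameter, 45 long, before a grey box 64 wide, 54 high. It looks along this frame's -x: towards the robot (bearing within 17 degrees of world -x), always 20 degrees downward. y is level. 210 to 250 mm above the table. The wanted spot, 120 mm before the glass, is (-0.120, 0, 0) here, in free air.
- stand: The camera stand's square foot 130 x 130 x 16 mm with an upright sleeve 34 mm in diameter up to 136 mm, fixed; origin at the middle of its underside on the table. The camera is ahead of it: the lens front lies 110 mm along the stand's -x.
- head: The camera with its upright post of 20 mm diameter, which stands in the sleeve; fixed; origin at the post's lower end, z up; the lens front is at (-0.110, 0, 0.190), the post's top at z 0.235.
- tray: Grey pocket tray, fixed, 206 mm along its x, 170 along y, 11 high; origin mid-underside, on the table. Six pockets 28 (x) by 66 (y), 5 deep, centred at x = -64, 0, 64 and y = -43, 43 mm; their floors are 6 mm above the table. Each holds one piece, lying along the tray's y; the wanted toggle's drilled end points to the tray's +y (roughly world +y).
- short_toggle_center (a point): Middle of another beech piece in the tray, to be left in its pocket, sizes in mm: like the wanted toggle (one tapered, one flat drilled end) but only 38 long, 22 in diameter.
- double_round_center (a point): Middle of another beech piece in the tray, to be left in its pocket, sizes in mm: as long as the wanted toggle, 60, but tapered at both ends like its nose, and not drilled, 22 in diameter.
- square_bar_center (a point): Middle of another beech piece in the tray, to be left in its pocket, sizes in mm: square bar 60 x 22 x 22.
- plain_dowel_center (a point): Middle of another beech piece in the tray, to be left in its pocket, sizes in mm: plain cylinder 34 long, both ends flat, not drilled, 22 in diameter.
- spool_center (a point): Middle of another beech piece in the tray, to be left in its pocket, sizes in mm: spool 50 long: two 22 diameter discs, each 12 thick, joined by a 13 diameter waist.

How it is judged:
On the way:
1. the toggle is lifted clear of the tray in the fingers (height (world z) of toggle_center above 0.08 m and contact force between the fingers and toggle above 1 N), for 0.2 s.
At the end, for the whole second after the job is handed in: The toggle is held still in the fingers, its middle 120 mm (within 15) in front of the lens glass and within 12 mm of the optical axis sideways and 12 mm up or down, its length within 12 degrees of the optical axis with the drilled end towards the lens (x of toggle_center in the frame of lens_front between -0.135 and -0.105 m and y of toggle_center in the frame of lens_front between -0.012 and 0.012 m and z of toggle_center in the frame of lens_front between -0.012 and 0.012 m and angle between the x axis of toggle_center and the x axis of lens_front, either way round below 0.21 rad and distance between toggle_drilled_end and lens_front below 0.112 m and contact force between the fingers and toggle above 1 N and linear speed of toggle below 0.02 m/s and angular speed of toggle below 0.2 rad/s); the arm keeps its last pose, push and grip.
It fails at once if the camera or its stand is touched (contact force between any of head, stand and anything else above 1 N).
It fails at once if another piece is taken out of its pocket (distance of any of short_toggle_center, double_round_center, square_bar_center, plain_dowel_center, spool_center from where it was at the start of the episode above 0.04 m).
It also fails if it takes over 38 s, if anything falls off the work surface, if the arm or the gripper's body presses on something with over 40 N, if the wrist force passes 120 N, or if a joint passes its speed limit or range.

## Working session

There is one attempt and no reset: what is moved stays moved. The work goes in short steps, Python scripts to look and compute and a tool call to move; the robot and the scene stay as the last step left them, time stands still between calls to the robot, and variables do not carry over. Pictures are saved under pics/ and viewed, about 8 in all and at most 12, crops included, and the job is handed in when it is done.

Besides the shell and the picture viewer there is one more tool, called after "Request:" as a command line: name --pt "numbers of a row" for each row, then --argument value for the rest. play_rows: Moves the arm, as the interface text tells. Its arguments: {"type":"object","properties":{"plan":{"type":"array","items":{"type":"array","items":{"type":"number"}}}},"required":["plan"]}

```bash
mkdir -p pics; ls; cat > h.py <<'E'
from workcell import *
import numpy as np, cv2
from scipy.spatial.transform import Rotation as R
def save(c,n): cv2.imwrite('pics/'+n,cv2.cvtColor(c['frame'],cv2.COLOR_RGB2BGR))
E
python3 - <<'E'
from h import *
o=get_obs();print(o)
P=[]
for n in('top','side'):
    c=camera(n);save(c,n+'1.png');P.append(c['frame'])
    for t in['toggle_center','toggle_drilled_end','lens_front','stand','head','tray','short_toggle_center','double_round_center','square_bar_center','plain_dowel_center','spool_center']:
        print(n,t,[(np.round(d['centre'],3).tolist(),round(d['confidence'],2)) for d in pinpoint(t,c)][:3])
E
```

```text
pics
{'clock': 0.0, 'joint_pos': array([1.31001060e+00, 2.41394264e-01, 3.69279026e-03, 1.33516774e+00,
       9.22199325e-06, 1.57080759e+00]), 'joint_vel': array([ 0.00273491,  0.00127141, -0.0003688 , -0.00075784,  0.00027062,
       -0.0011535 ]), 'tau': array([-9.76553274e-04, -3.72316039e+01,  2.52408582e+01,  1.68519525e-02,
       -1.57687555e-05,  8.42761295e-06]), 'eef_pos': array([0.12875357, 0.48248145, 0.23041029]), 'tool_rot': array([ 0.0912183 ,  0.7012017 , -0.09267076,  0.70100466]), 'ft_force': array([-0.23605031,  1.17684205,  0.07777647]), 'ft_torque': array([-0.03354423,  0.01829259,  0.0169731 ]), 'grip_width': 0.08531864075124693}
top toggle_center [([0.446, -0.167, 0.016], 0.57)]
top toggle_drilled_end [([0.461, -0.141, 0.017], 0.62)]
top lens_front [([0.619, 0.24, 0.223], 0.7), ([0.544, -0.112, 0.019], 0.56)]
top stand [([0.727, 0.217, 0.002], 0.8), ([0.546, -0.112, 0.016], 0.17)]
top head [([0.728, 0.208, 0.03], 0.83), ([0.524, -0.152, 0.003], 0.39)]
top tray [([0.525, -0.147, -0.001], 0.67)]
top short_toggle_center [([0.48, -0.086, 0.016], 0.46)]
top double_round_center [([0.546, -0.111, 0.019], 0.72)]
top square_bar_center [([0.57, -0.208, 0.019], 0.79)]
top plain_dowel_center [([0.513, -0.189, 0.016], 0.58)]
top spool_center [([0.601, -0.127, 0.02], 0.66)]
side toggle_center [([0.448, -0.165, 0.016], 0.67)]
side toggle_drilled_end [([0.457, -0.137, 0.021], 0.89)]
side lens_front [([0.619, 0.241, 0.22], 0.76)]
side stand [([0.73, 0.214, -0.003], 0.86)]
side head []
side tray [([0.53, -0.147, -0.001], 0.81), ([0.509, -0.189, 0.017], 0.71)]
side short_toggle_center [([0.485, -0.089, 0.012], 0.73)]
side double_round_center [([0.539, -0.104, 0.019], 0.73)]
side square_bar_center [([0.569, -0.209, 0.015], 0.83)]
side plain_dowel_center [([0.509, -0.19, 0.015], 0.6)]
side spool_center [([0.599, -0.123, 0.012], 0.6)]
```

View pictures.

```bash
python3 - <<'E'
from h import *
import cv2
a=cv2.imread('pics/top1.png');b=cv2.imread('pics/side1.png')
cv2.imwrite('pics/both.png',cv2.resize(np.vstack([a,b]),(400*1,600)))
cv2.imwrite('pics/both.png',np.hstack([cv2.resize(a,(400,300)),cv2.resize(b,(400,300))]))
c=camera('top');M=c['camera_from_world']
for p in [(.447,-.166,.017),(.459,-.139,.017),(.619,.24,.222),(.728,.215,0)]:
    q=M@np.r_[p,1];print(cv2.projectPoints(np.array([[q[0],-q[1],-q[2]]]),np.zeros(3),np.zeros(3),np.array([[c['fx'],0,c['cx']],[0,c['fy'],c['cy']],[0,0,1]]),np.array(c['distortion'],float))[0].ravel())
print(np.round(R.from_quat(get_obs()['tool_rot']).as_matrix(),3))
E
```

```text
[378.62992627 327.84117484]
[365.45250828 321.61086972]
[151.03193085 223.38519636]
[198.42492065 187.82472977]
[[-0.     0.258  0.966]
 [-0.     0.966 -0.258]
 [-1.    -0.     0.   ]]
```

View pics/top1.png

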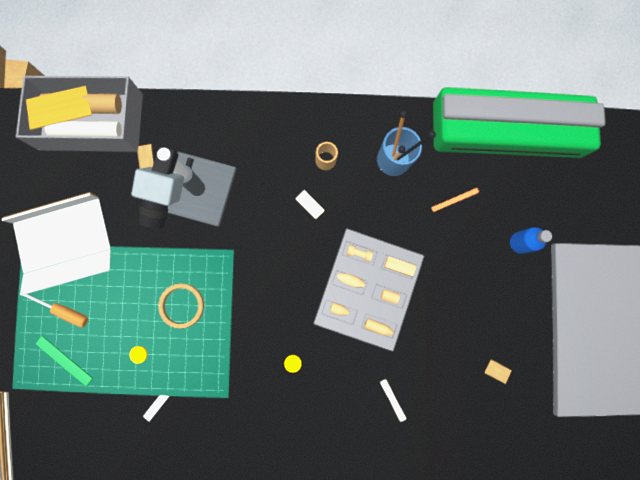

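View pics/side1.png

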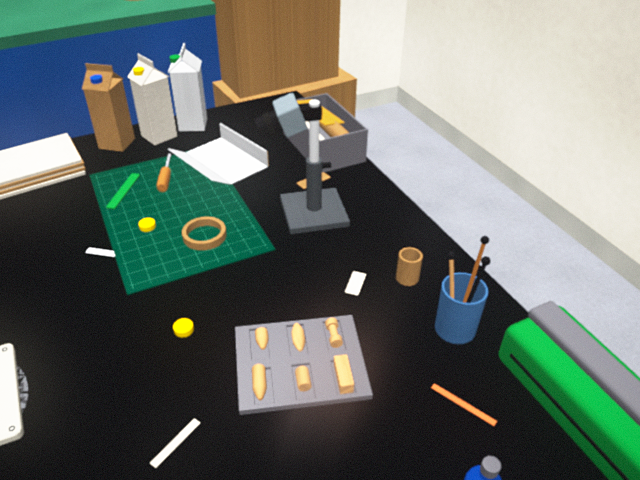

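Top view: tray around (370,290). The wanted toggle is at (379,328), with its flat end to the left (+y) and nose to the right. The side view agrees: it is the lower-left piece at (259,381). The camera barrel shows at (152,215) in the top view. The detections match both pictures, so I'll move above the toggle.

Request:
play_rows --pt "3 -27.2 23.7 0 0 0 -0.2" --pt "3 -27.2 23.7 0 0 0 -0.2" --pt "3 -27.2 23.7 0 0 0 -0.2" --pt "3 -27.2 23.7 0 0 0 -0.2" --pt "3 -27.2 23.7 0 0 0 -0.2" --pt "3 -27.2 23.7 0 0 0 -0.2" --pt "3 -27.2 23.7 0 0 0 -0.2" --pt "3 -27.2 23.7 0 0 0 -0.2" --pt "3 -27.2 23.7 0 0 0 -0.2" --pt "3 -27.2 23.7 0 0 0 -0.2" --pt "3 -27.2 23.7 0 0 0 -0.2" --pt "3 -27.2 23.7 0 0 0 -0.2" --pt "3 -27.2 23.7 0 0 0 -0.2" --pt "3 -27.2 23.7 0 0 0 -0.2" --pt "3 -27.2 23.7 0 0 0 -0.2" --pt "3 -27.2 23.7 0 0 0 -0.2" --pt "3 -27.2 23.7 0 0 0 -0.2" --pt "3 -27.2 23.7 0 0 0 -0.2" --pt "3 -27.2 23.7 0 0 0 -0.2" --pt "3 -27.2 23.7 0 0 0 -0.2"

```text
clock: 2.92
eef_pos: [0.4471, -0.1667, 0.1712]
tool_rot: [0.092, 0.701, -0.092, 0.701]
ft_force: [0.9, 0.5, 1.4]
grip_width: 0.0512
```

Request:
play_rows --pt "0 0 0 -0.118 0 0 -0.2" --pt "0 0 0 -0.118 0 0 -0.2" --pt "0 0 0 -0.118 0 0 -0.2" --pt "0 0 0 -0.118 0 0 -0.2" --pt "0 0 0 -0.118 0 0 -0.2" --pt "0 0 0 -0.118 0 0 -0.2" --pt "0 0 0 -0.118 0 0 -0.2" --pt "0 0 0 -0.118 0 0 -0.2" --pt "0 0 0 -0.118 0 0 -0.2" --pt "0 0 0 -0.118 0 0 -0.2" --pt "0 0 0 -0.118 0 0 -0.2" --pt "0 0 0 -0.118 0 0 -0.2" --pt "0 0 0 0 0 0 -0.2" --pt "0 0 0 0 0 0 -0.2"

```text
clock: 4.08
eef_pos: [0.4467, -0.1647, 0.1713]
tool_rot: [-0.385, 0.593, 0.385, 0.593]
ft_force: [-0.1, -0.3, 0.8]
grip_width: 0.0512
```

```bash
python3 - <<'E'
from h import *
o=get_obs();A=R.from_quat(o['tool_rot']).as_matrix();print(o['clock'],o['eef_pos'],o['joint_pos'],o['grip_width'],np.round(A,3))
c=camera('wrist');save(c,'w1.png')
for t in['toggle_center','toggle_drilled_end','short_toggle_center','double_round_center','square_bar_center','plain_dowel_center','spool_center','tray']:
    print(t,[(np.round(d['centre'],3).tolist(),round(d['confidence'],2)) for d in pinpoint(t,c)][:3])
# world XYZ map; pieces: points z>15mm
f=c['depth'];v,u=np.nonzero(f>0)
K=np.array([[c['fx'],0,c['cx']],[0,c['fy'],c['cy']],[0,0,1]])
n=cv2.undistortPoints(np.stack([u,v],1).astype(float)[:,None],K,np.array(c['distortion'],float))[:,0]
d=f[v,u];P=np.stack([n[:,0]*d,-n[:,1]*d,-d,np.ones(len(d))],1)@np.linalg.inv(c['camera_from_world']).T
P=P[:,:3];m=(P[:,2]>.016)&(P[:,2]<.035)
I=np.zeros(f.shape,np.uint8);I[v[m],u[m]]=255
W=np.zeros(f.shape+(3,));W[v,u]=P
k,L,s,_=cv2.connectedComponentsWithStats(I)
for i in range(1,k):
    if s[i,4]>150:
        q=W[L==i];h=cv2.minAreaRect((q[:,:2]*1000).astype(np.float32));x=q[:,:2]-q[:,:2].mean(0);w=np.linalg.svd(x,full_matrices=False)[2][0];pr=x@w
        print(s[i],'rect mm',h,'yaw',np.degrees(np.arctan2(w[1],w[0])),'zmax',np.percentile(q[:,2],95))
t=(P[:,2]>.005)&(P[:,2]<.014);print('tray z',np.median(P[t,2]))
E
```

```text
4.0833 [ 0.44666172 -0.16473553  0.17134071] [-3.53339587e-01  2.29686571e-01 -1.69637809e-01  1.17136174e+00
  3.77982927e-06 -1.50557951e+00] 0.051174021461119955 [[ 0.    -0.914  0.406]
 [-0.     0.406  0.914]
 [-1.    -0.     0.   ]]
toggle_center [([0.446, -0.164, 0.018], 0.69)]
toggle_drilled_end [([0.454, -0.141, 0.018], 0.69)]
short_toggle_center [([0.479, -0.088, 0.016], 0.96)]
double_round_center [([0.538, -0.106, 0.013], 0.74)]
square_bar_center [([0.574, -0.207, 0.015], 0.6)]
plain_dowel_center [([0.511, -0.19, 0.021], 0.96)]
spool_center [([0.597, -0.119, 0.018], 0.73), ([0.475, -0.085, 0.018], 0.67)]
tray [([0.526, -0.147, -0.001], 0.71)]
[ 300  189   28   70 1514] rect mm ((447.54595947265625, -166.8003692626953), (59.98465347290039, 21.763952255249023), 71.13530731201172) yaw 71.13754121944044 zmax 0.026948936488513393
[ 140  204   45   70 2044] rect mm ((573.2115478515625, -207.63522338867188), (60.20694351196289, 23.12200927734375), 72.04351806640625) yaw 72.91120833518157 zmax 0.028014779215074267
[220 210  32  42 972] rect mm ((512.2175903320312, -188.1469268798828), (34.300907135009766, 20.72434425354004), 73.68126678466797) yaw 74.98016315936344 zmax 0.027253024942305824
[301 293  25  42 753] rect mm ((484.4021301269531, -87.20262145996094), (38.7340202331543, 21.551054000854492), 73.34001159667969) yaw 74.05844214915977 zmax 0.026790925150327383
[170 299  35  52 967] rect mm ((598.780517578125, -124.34715270996094), (51.03596878051758, 21.894685745239258), 73.17781066894531) yaw 74.25014255877433 zmax 0.02690110586327288
[  0 323  11  41 275] rect mm ((778.741455078125, -176.43643188476562), (48.096763610839844, 10.42923355102539), 50.33602523803711) yaw 55.84568802538765 zmax 0.026338673901640252
tray z 0.009828070602263816
```

View pics/w1.png

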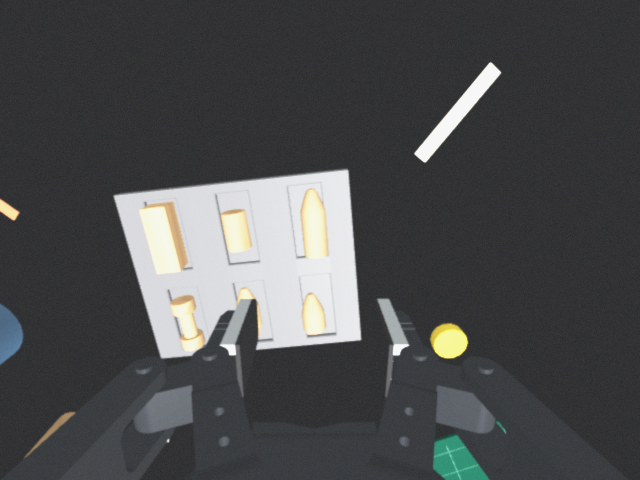

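Wrist view: the wanted toggle is at (314,223), nose up and drilled end down. By depth its centre is (447.5, -166.8) mm, yaw 71-72°, 60 x 22, which matches the given size. I'll turn 5.5° more, shift slightly so the grip is 4 mm toward the drilled end, and go down.

Request:
play_rows --pt "0 -1.7 2.5 -0.096 0 0 -0.2" --pt "15 0 0 0 0 0 -0.2" --pt "25 0 0 0 0 0 -0.2" --pt "25 0 0 0 0 0 -0.2" --pt "25 0 0 0 0 0 -0.2" --pt "20 0 0 0 0 0 -0.2" --pt "15 0 0 0 0 0 -0.2" --pt "10 0 0 0 0 0 -0.2" --pt "10 0 0 0 0 0 -0.2" --pt "7 0 0 0 0 0 -0.2" --pt "5 0 0 0 0 0 -0.2" --pt "2 0 0 0 0 0 -0.2" --pt "0 0 0 0 0 0 -0.2" --pt "0 0 0 0 0 0 -0.2"

```text
clock: 5.7
eef_pos: [0.4496, -0.1633, 0.0127]
tool_rot: [-0.414, 0.573, 0.414, 0.573]
ft_force: [-0.9, 0.4, 0.2]
grip_width: 0.0512
```

Request:
play_rows --pt "0 0 0 0 0 0 0.2" --pt "0 0 0 0 0 0 0.6" --pt "0 0 0 0 0 0 1" --pt "0 0 0 0 0 0 1" --pt "0 0 0 0 0 0 1" --pt "0 0 0 0 0 0 1" --pt "0 0 0 0 0 0 1" --pt "0 0 0 0 0 0 1"

```text
clock: 6.37
eef_pos: [0.4497, -0.1633, 0.0131]
tool_rot: [-0.414, 0.573, 0.414, 0.573]
ft_force: [-1.2, -0.4, 6.5]
grip_width: 0.0197
```

Closed on 19.7 mm (less than 22) with an upward push, so the tips probably hold above the rod's middle. I'll reopen and take it a bit lower.

Request:
play_rows --pt "0 0 0 0 0 0 -0.1" --pt "0 0 0 0 0 0 -0.1" --pt "0 0 0 0 0 0 -0.1" --pt "2 0 0 0 0 0 -0.1" --pt "2.5 0 0 0 0 0 -0.1" --pt "0 0 0 0 0 0 0.35" --pt "0 0 0 0 0 0 0.35" --pt "0 0 0 0 0 0 0.35" --pt "0 0 0 0 0 0 0.35"

```text
clock: 7.12
eef_pos: [0.4509, -0.1638, 0.0107]
tool_rot: [-0.415, 0.572, 0.413, 0.574]
ft_force: [-4.7, 1.9, 22.6]
grip_width: 0.0278
```

```bash
python3 - <<'E'
from h import *
c=camera('wrist');save(c,'w2.png');print([(np.round(d['centre'],4).tolist(),d['confidence']) for d in pinpoint('toggle_center',c)])
cv2.imwrite('pics/w2c.png',cv2.resize(cv2.cvtColor(c['frame'][200:400,200:440],cv2.COLOR_RGB2BGR),None,fx=3,fy=3))
E
```

```text
[([0.4451, -0.1631, 0.0175], 0.78)]
```

View pics/w2c.png

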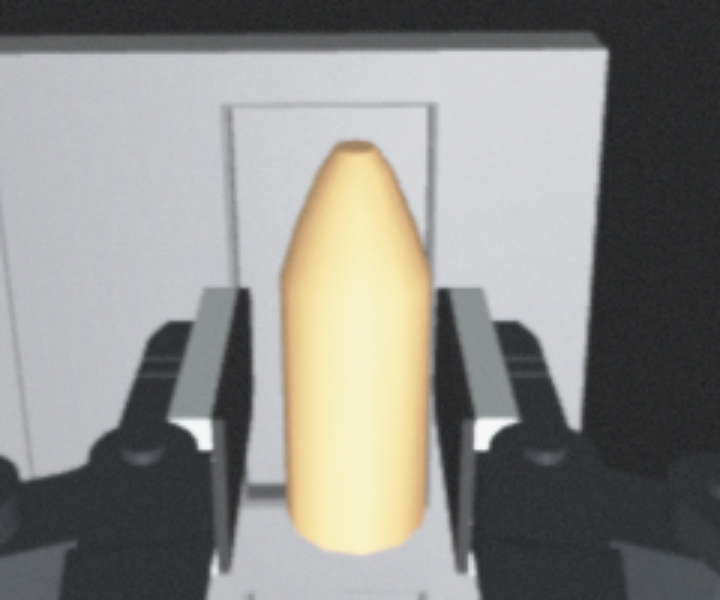

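The pads straddle the rod well: in the crop the rod is centred at x≈355 and the pads lie just behind the taper. The 22 N shows the tips now rest on the tray, so the first height was right. I'll raise 3.5 mm, close and lift.

Request:
play_rows --pt "-2 0 0 0 0 0 0.35" --pt "-1.5 0 0 0 0 0 0.35" --pt "0 0 0 0 0 0 0.35" --pt "0 0 0 0 0 0 1" --pt "0 0 0 0 0 0 1" --pt "0 0 0 0 0 0 1" --pt "0 0 0 0 0 0 1" --pt "0 0 0 0 0 0 1" --pt "-3 0 0 0 0 0 1" --pt "-6 0 0 0 0 0 1" --pt "-10 0 0 0 0 0 1" --pt "-15 0 0 0 0 0 1" --pt "-20 0 0 0 0 0 1" --pt "-25 0 0 0 0 0 1" --pt "-25 0 0 0 0 0 1" --pt "-25 0 0 0 0 0 1" --pt "-25 0 0 0 0 0 1" --pt "-10 0 0 0 0 0 1" --pt "0 0 0 0 0 0 1" --pt "0 0 0 0 0 0 1"

```text
clock: 8.88
eef_pos: [0.4494, -0.1632, 0.1755]
tool_rot: [-0.414, 0.573, 0.414, 0.573]
ft_force: [-0.5, -0.3, -0.6]
grip_width: 0.0195
```

```bash
cat >> h.py <<'E'
def cloud(c):
    f=c['depth'];v,u=np.nonzero(f>0)
    K=np.array([[c['fx'],0,c['cx']],[0,c['fy'],c['cy']],[0,0,1]])
    n=cv2.undistortPoints(np.stack([u,v],1).astype(float)[:,None],K,np.array(c['distortion'],float))[:,0]
    d=f[v,u];P=np.stack([n[:,0]*d,-n[:,1]*d,-d,np.ones(len(d))],1)@np.linalg.inv(c['camera_from_world']).T
    return P[:,:3],c['frame'][v,u].astype(int)
def rodintool(c):
    "wooden points near TCP in tool coordinates (mm)"
    o=get_obs();A=R.from_quat(o['tool_rot']).as_matrix()
    P,F=cloud(c);Q=(P-o['eef_pos'])@A*1000
    m=(np.abs(Q[:,0]+5)<25)&(np.abs(Q[:,1])<20)&(np.abs(Q[:,2])<60)&(F[:,0]-F[:,2]>40)&(F[:,0]>110)
    q=Q[m];print('rod pts',len(q),'lo/hi',np.percentile(q,1,0).round(1),np.percentile(q,99,0).round(1))
    cyl=q[(q[:,2]>np.percentile(q[:,2],99)-38)]
    w=[np.polyfit(cyl[:,2],cyl[:,i],1) for i in(0,1)];print('slope x,y per z',w)
E
python3 - <<'E'
from h import *
o=get_obs();print(o['clock'],o['eef_pos'],o['grip_width'])
c=camera('wrist');save(c,'w3.png');rodintool(c)
for n in('wrist','side','top'):
    if n!='wrist': c=camera(n)
    for t in('toggle_center','toggle_drilled_end','lens_front','stand','head'):
        print(n,t,[(np.round(d['centre'],4).tolist(),round(d['confidence'],2)) for d in pinpoint(t,c)][:2])
    if n!='wrist':
        P,F=cloud(c)
        # camera box: grey, z .17-.3 near
        m=(np.hypot(P[:,0]-.66,P[:,1]-.23)<.12)&(P[:,2]>.19)&(P[:,2]<.33);np.save(n+'_head.npy',np.c_[P[m],F[m]]);print(m.sum())
        b=m&0|((np.hypot(P[:,0]-.728,P[:,1]-.215)<.11)&(P[:,2]>.012)&(P[:,2]<.02));print('foot',b.sum(),cv2.minAreaRect((P[b][:,:2]*1000).astype(np.float32)))
E
```

```text
8.8833 [ 0.4493655  -0.16318824  0.1755123 ] 0.019486888824619488
rod pts 2738 lo/hi [-15.7 -11.7 -33.4] [-5.5  8.7 25.7]
slope x,y per z [array([-1.08238980e-02, -1.24152347e+01]), array([ 0.02841454, -1.87343505])]
wrist toggle_center [([0.4446, -0.1623, 0.1789], 0.96), ([0.5272, -0.1469, -0.0009], 0.33)]
wrist toggle_drilled_end [([0.4567, -0.1374, 0.1799], 0.69)]
wrist lens_front []
wrist stand []
wrist head []
side toggle_center [([0.4456, -0.1647, 0.1799], 0.57)]
side toggle_drilled_end [([0.4576, -0.1388, 0.1819], 0.88), ([0.5425, -0.1045, 0.0177], 0.48)]
side lens_front []
side stand [([0.7246, 0.2129, -0.001], 0.97)]
side head [([0.5394, -0.1037, 0.0176], 0.7)]
1469
foot 1838 ((261.1298828125, -149.67738342285156), (2.250901937484741, 0.0), 112.07620239257812)
top toggle_center [([0.4459, -0.1699, 0.1807], 0.56)]
top toggle_drilled_end [([0.4592, -0.1418, 0.1772], 0.53)]
top lens_front [([0.6194, 0.2393, 0.2231], 0.85)]
top stand [([0.7241, 0.2152, 0.0067], 0.91), ([0.62, 0.2402, 0.2236], 0.5)]
top head [([0.7263, 0.211, 0.0318], 0.96)]
2743
foot 2489 ((1647.7032470703125, 1244.2640380859375), (10.318416595458984, 0.0), -116.2212905883789)
```

View pics/w3.png

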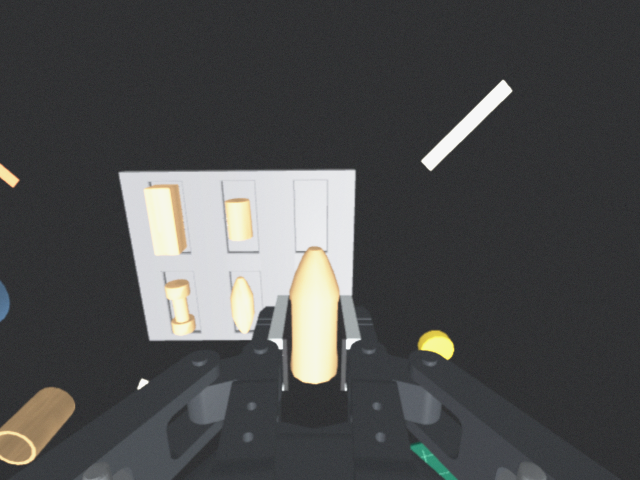

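The toggle is held straight, at (314,315), and its pocket is empty; the five other pieces are in place. Next I'll pin down the camera's bearing from the foot and the box.

```bash
python3 - <<'E'
from h import *
for n in('top','side'):
    c=camera(n);P,F=cloud(c)
    b=(np.hypot(P[:,0]-.726,P[:,1]-.215)<.1)&(P[:,2]>.011)&(P[:,2]<.022)
    print(n,'foot',b.sum(),cv2.minAreaRect((P[b][:,:2]*1000).astype(np.float32)))
    H=np.load(n+'_head.npy');q=H[:,:3];
    dark=H[:,3:].max(1)<80
    print('dark',dark.sum(),q[dark].mean(0).round(3),'z range',q[:,2].min(),q[:,2].max())
    # box top plane: light-ish points; rect in xy
    t=(~dark)&(np.hypot(q[:,0]-.70,q[:,1]-.22)<.09)
    # RANSAC plane with expected tilt 20deg
    X=q[t];rng=np.random.default_rng(0);best=(0,)
    for _ in range(1500):
        a=X[rng.choice(len(X),3,0)];nn=np.cross(a[1]-a[0],a[2]-a[0])
        if np.linalg.norm(nn)<1e-6: continue
        nn/=np.linalg.norm(nn);nn*=np.sign(nn[2]);i=np.abs((X-a[0])@nn)<.0015
        if i.sum()>best[0]: best=(i.sum(),nn,X[i])
    k,nn,Y=best;print('plane',k,len(X),nn.round(3),'tilt',np.degrees(np.arccos(nn[2])),'yaw of n',np.degrees(np.arctan2(nn[1],nn[0])),Y.mean(0).round(3),cv2.minAreaRect((Y[:,:2]*1000).astype(np.float32)))
    for k in range(2):
        for t in('lens_front','stand','head'): print(t,[(np.round(d['centre'],4).tolist(),round(d['confidence'],2)) for d in pinpoint(t,c)][:1])
        if k==0: c=camera(n)
E
```

```text
top foot 2585 ((724.4195556640625, 213.36529541015625), (128.05465698242188, 131.84481811523438), 76.48233032226562)
dark 1080 [0.66  0.225 0.247] z range 0.19083376493580217 0.27674396205247087
plane 790 1663 [-0.323  0.082  0.943] tilt 19.43658621273454 yaw of n 165.81995797699585 [0.67  0.228 0.268] ((670.1683959960938, 227.64840698242188), (64.57052612304688, 41.576988220214844), 77.1136474609375)
lens_front []
stand [([0.7253, 0.2169, 0.0022], 0.79)]
head [([0.7272, 0.2134, 0.0334], 0.59)]
lens_front [([0.6192, 0.2365, 0.222], 0.64)]
stand [([0.7237, 0.2137, 0.0015], 0.76)]
head [([0.7272, 0.2125, 0.0305], 0.64)]
side foot 1889 ((723.7659912109375, 211.66685485839844), (135.47027587890625, 130.23550415039062), 76.37081909179688)
dark 307 [0.705 0.205 0.247] z range 0.19004645161052058 0.2767134762055931
plane 338 1162 [0.233 0.973 0.   ] tilt 89.99695407780413 yaw of n 76.54915426545499 [0.67  0.194 0.245] ((670.111328125, 193.97720336914062), (2.9212687015533447, 56.59526824951172), 76.63851165771484)
lens_front []
stand [([0.7269, 0.2124, -0.0026], 0.97)]
head []
lens_front [([0.4592, -0.1389, 0.1833], 0.72)]
stand [([0.7302, 0.2134, -0.0003], 0.81)]
head []
```

```bash
cat >> h.py <<'E'
def goal(lens=(.618,.239,.2225),yaw=-13.5,rod=(-4.6,-.7,-3.9),back=0):
    y=np.radians(yaw);t=np.radians(20)
    z=np.array([np.cos(t)*np.cos(y),np.cos(t)*np.sin(y),np.sin(t)]);x=np.array([np.sin(t)*np.cos(y),np.sin(t)*np.sin(y),-np.cos(t)])
    A=np.stack([x,np.cross(z,x),z],1);return np.array(lens)-(.12+back)*z-A@np.array(rod)/1000,A
E
python3 - <<'E'
from h import *
o=get_obs();print(o['joint_pos'])
A0=R.from_quat(o['tool_rot']).as_matrix()
p,A=goal(back=.08);print(goal()[0],p)
A1=A0@R.from_rotvec([1.4835,0,0]).as_matrix()   # after yaw
print('after yaw move (mm)',A1.T@(p-o['eef_pos'])*1000,'left rot',R.from_matrix(A1.T@A).as_rotvec())
E
```

```text
[-3.48362898e-01  2.30289332e-01 -1.57949268e-01  1.18251470e+00
  3.18670918e-05 -1.59952419e+00]
[0.51360932 0.26478188 0.17846888] [0.44051101 0.28233123 0.15110726]
after yaw move (mm) [  24.21291     431.48994616 -111.03938372] left rot [ 0.00324268 -0.34901915 -0.00059907]
```

Request:
play_rows --pt "0 0 0 0.1141 0 0 1" --pt "0 0 0 0.1141 0 0 1" --pt "0 0 0 0.1141 0 0 1" --pt "0 0 0 0.1141 0 0 1" --pt "0 0 0 0.1141 0 0 1" --pt "0 0 0 0.1141 0 0 1" --pt "0 0 0 0.1141 0 0 1" --pt "0 0 0 0.1141 0 0 1" --pt "0 0 0 0.1141 0 0 1" --pt "0 0 0 0.1141 0 0 1" --pt "0 0 0 0.1141 0 0 1" --pt "0 0 0 0.1141 0 0 1" --pt "0 0 0 0.1141 0 0 1"

```text
clock: 11.67
eef_pos: [0.4492, -0.1631, 0.1753]
tool_rot: [0.084, 0.702, -0.084, 0.702]
ft_force: [-0.3, -1.1, -0.1]
grip_width: 0.0196
```

Request:
play_rows --pt "1.2 10 -5.6 0 0 0 1" --pt "1.2 22 -5.6 0 0 0 1" --pt "1.2 22 -5.6 0 0 0 1" --pt "1.2 25 -5.6 0 0 0 1" --pt "1.2 25 -5.6 0 0 0 1" --pt "1.2 25 -5.6 0 0 0 1" --pt "1.2 25 -5.6 0 0 0 1" --pt "1.2 25 -5.6 0 0 0 1" --pt "1.2 25 -5.6 0 0 0 1" --pt "1.2 25 -5.6 0 0 0 1" --pt "1.2 25 -5.6 0 0 0 1" --pt "1.2 25 -5.6 0 0 0 1" --pt "1.2 25 -5.6 0 0 0 1" --pt "1.2 25 -5.6 0 0 0 1" --pt "1.2 25 -5.6 0 0 0 1" --pt "1.2 22 -5.6 0 0 0 1" --pt "1.2 22 -5.6 0 0 0 1" --pt "1.2 15 -5.6 0 0 0 1" --pt "1.2 12 -5.6 0 0 0 1" --pt "1.2 6 -4.6 0 0 0 1"

```text
clock: 13.33
eef_pos: [0.4395, 0.2835, 0.151]
tool_rot: [0.081, 0.703, -0.081, 0.702]
ft_force: [-0.5, 0.3, 0.1]
grip_width: 0.0196
```

Request:
play_rows --pt "0 0 0 0 -0.08 0 1" --pt "0 0 0 0 -0.09 0 1" --pt "0 0 0 0 -0.1 0 1" --pt "0 0 0 0 -0.08 0 1" --pt "0 0 0 0 0 0 1" --pt "0 0 0 0 0 0 1"

```text
clock: 13.83
eef_pos: [0.4388, 0.2816, 0.1511]
tool_rot: [0.065, 0.57, -0.094, 0.813]
ft_force: [0.8, 0.3, -0.2]
grip_width: 0.0193
```

```bash
python3 - <<'E'
from h import *
o=get_obs();print(o['clock'],o['joint_pos'],o['grip_width'])
A0=R.from_quat(o['tool_rot']).as_matrix()
c=camera('wrist');save(c,'w4.png');rodintool(c)
for t in('toggle_center','toggle_drilled_end','lens_front'): print(t,[(np.round(d['centre'],4).tolist(),round(d['confidence'],2)) for d in pinpoint(t,c)][:2])
c=camera('top')
for t in('toggle_center','toggle_drilled_end','lens_front'): print('top',t,[(np.round(d['centre'],4).tolist(),round(d['confidence'],2)) for d in pinpoint(t,c)][:2])
p,A=goal();print('move',A0.T@(p-o['eef_pos'])*1000,'rot',R.from_matrix(A0.T@A).as_rotvec())
E
```

```text
13.8333 [ 0.7347884   0.18883486 -0.33691182  0.84213493 -0.28473784  0.93516643] 0.019334156579550506
rod pts 5542 lo/hi [-15.8  -9.9 -34.3] [-4.7  9.3 24.2]
slope x,y per z [array([ 6.43478484e-03, -1.32321780e+01]), array([-0.00260788, -0.19130874])]
toggle_center [([0.4328, 0.2867, 0.1543], 0.7)]
toggle_drilled_end [([0.4561, 0.2762, 0.1617], 0.83)]
lens_front []
top toggle_center [([0.4348, 0.2834, 0.1563], 0.47)]
top toggle_drilled_end [([0.4651, 0.2764, 0.1651], 0.61)]
top lens_front [([0.6173, 0.2399, 0.2221], 0.72)]
move [ 0.43132828  0.68445642 81.43521806] rot [ 0.00590173 -0.00102955 -0.00088796]
```

View pics/w4.png

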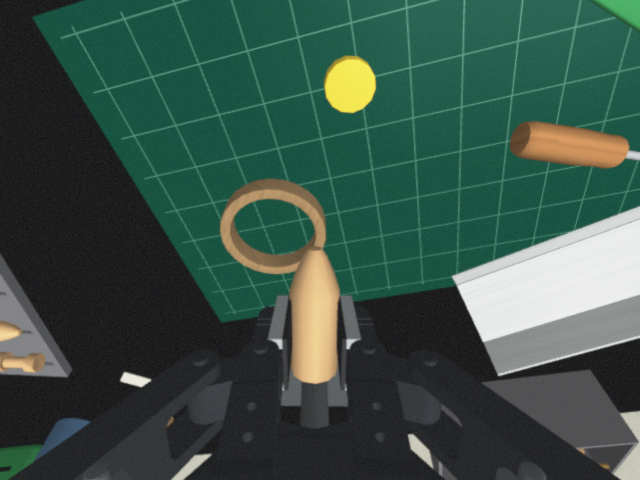

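Wrist view: the rod is still straight at (315,315), and the black lens barrel lines up behind its drilled end at (315,405). Approaching 82 mm along the rod axis.

Request:
play_rows --pt "0.4 0.6 6 0.006 0 0 1" --pt "0 0 9 0 0 0 1" --pt "0 0 10 0 0 0 1" --pt "0 0 10 0 0 0 1" --pt "0 0 10 0 0 0 1" --pt "0 0 10 0 0 0 1" --pt "0 0 9 0 0 0 1" --pt "0 0 8 0 0 0 1" --pt "0 0 6 0 0 0 1" --pt "0 0 4 0 0 0 1" --pt "0 0 0 0 0 0 1" --pt "0 0 0 0 0 0 1" --pt "0 0 0 0 0 0 1" --pt "0 0 0 0 0 0 1"

```text
clock: 15.4
eef_pos: [0.5149, 0.2643, 0.1788]
tool_rot: [0.068, 0.569, -0.096, 0.814]
ft_force: [0.5, -0.3, -0.3]
grip_width: 0.0194
```

```bash
python3 - <<'E'
from h import *
o=get_obs();print(o['clock'],o['ft_force'],o['grip_width'],abs(o['joint_vel']).max())
A0=R.from_quat(o['tool_rot']).as_matrix()
p,A=goal(rod=(-4.6,-.4,-4.3));print('left',A0.T@(p-o['eef_pos'])*1000,'rot',R.from_matrix(A0.T@A).as_rotvec())
L=np.array((.618,.239,.2225))
c=camera('wrist');rodintool(c)
for n in('wrist','side','top'):
    c=camera(n)
    if n!='top':save(c,n+'5.png')
    for t in('toggle_center','toggle_drilled_end','lens_front'): print(n,t,[(np.round(d['centre'],4).tolist(),'in lens mm',(np.array([A[:,2],np.cross(np.array([0,0,1]),A[:,2])/np.cos(.349),-A[:,0]])@(np.array(d['centre'])-L)*1000).round(1).tolist(),round(d['confidence'],2)) for d in pinpoint(t,c)][:1])
a,b=[cv2.imread(f'pics/{n}5.png') for n in('wrist','side')]
cv2.imwrite('pics/fin.png',np.hstack([a[220:480,160:480],cv2.resize(b[60:190,200:360],(320,260))]))
E
```

```text
15.4 [ 0.53131143 -0.25414409 -0.29035395] 0.019384648968108594 0.001988130019678374
left [-0.20018398 -0.11856287 -0.99885669] rot [-0.00203506  0.00035736 -0.000945  ]
rod pts 5527 lo/hi [-15.8  -9.5 -33. ] [-5.   9.8 25.3]
slope x,y per z [array([ 5.13495785e-03, -1.32739457e+01]), array([-0.00752089,  0.3182486 ])]
wrist toggle_center [([0.5088, 0.2707, 0.1849], 'in lens mm', [-119.6, 5.3, 3.5], 0.67)]
wrist toggle_drilled_end [([0.5334, 0.262, 0.192], 'in lens mm', [-92.8, 2.6, 1.3], 0.67)]
wrist lens_front []
side toggle_center [([0.5093, 0.2665, 0.1829], 'in lens mm', [-118.9, 1.4, 1.1], 0.47)]
side toggle_drilled_end [([0.5709, -0.2091, 0.0171], 'in lens mm', [-15.0, -446.7, -213.1], 0.37)]
side lens_front [([0.6191, 0.2418, 0.22], 'in lens mm', [-0.5, 3.0, -2.5], 0.93)]
top toggle_center [([0.5128, -0.1859, 0.0175], 'in lens mm', [-73.0, -437.7, -191.6], 0.64)]
top toggle_drilled_end [([0.5404, 0.2588, 0.1921], 'in lens mm', [-85.6, 1.1, -1.2], 0.82)]
top lens_front [([0.619, 0.2384, 0.2252], 'in lens mm', [2.0, -0.3, 2.2], 0.65)]
```

View pics/fin.png

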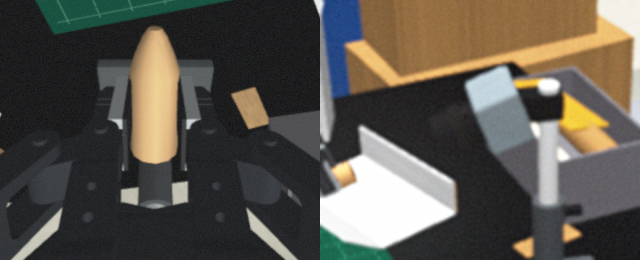

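The wrist crop shows the rod's drilled end facing the lens barrel, which sits centred behind it at (155,180). The side crop shows the toggle in front of the camera with clear air between. All measured offsets are well inside tolerance and the arm is still, so I'll hand in.

```bash
python3 -c "
from workcell import *
print(job_done())"
```

```text
the job is handed in; nothing more can be done
None
```

I picked the 60 mm drilled toggle out of its pocket and handed the job in with it held still in front of the bench camera. Nothing has touched the camera or its stand as far as the checks show, and the clock read 15.4 s before the last few camera looks (limit 38 s).

**Position:** The tool ended about 1 mm from the computed pose, with less than 0.003 rad of turn left. Seen in the lens frame, the toggle's middle was at about -119 mm along the axis. Sideways and up/down it was 1.4 and 1.1 mm off by the side camera, 5.3 and 3.5 mm by the wrist camera. The limits are 15 mm along the axis and 12 mm the other two ways.

**Grip and motion:** The force reading was near zero outside the grip, and joint speeds were below 0.002 rad/s. After the lift, the wrist picture showed the other five pieces still in their pockets.

**Checks that disagreed or went wrong:**
- **Grip width:** The gripper reads 19.4 mm on a 22 mm rod. I took this for soft pads; the rod did not slip.
- **Tray contact:** Before I understood that reading, I tried gripping lower and the fingertips pressed on the tray with about 23 N. I raised them and gripped at the first height.
- **False detections:** In the last look, the side camera's drilled end and the top camera's toggle middle matched other pieces in the tray, so I ignored them.

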